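# Lock a printing block into the register clamp

### The arm

A 7-joint arm with a two-finger parallel gripper is mounted at the origin on the work surface. World frame = base frame: x ahead of the robot, y to its left, z up, the work surface at z = 0. Lengths are in m, angles in rad, forces in N, time in s.
With the tool pointing down it reaches from about 0.4 to 0.9 m from the base axis. Payload 5.5 kg.
Tool frame: the origin (TCP) lies at the very end of the fingers, on their centre line; the grasp point (between the pads) lies 19 mm behind it (robot.grip_point_offset is the distance from the TCP to the grasp point, in m); z points along the fingers, y is the direction in which the jaws open and shut (so a half turn about z gives the same grasp; the last joint's range is limited). The gripper opens to 92 mm and grips with 3 to 60 N. Pads are 19 mm wide; open, the fingers measure 130 mm over their backs; the gripper's body (75 mm by 190 mm) begins 47 mm behind the grasp point.
Start: joints at [-1.032, 0.501, -0.427, 1.55, 0.221, 1.138, -0.21], TCP at [0.177, 0.625, 0.227] pointing down, gripper open.
Joint ranges: [-2.88, 2.88], [-0.31, 2.03], [-1.54, 1.56], [0.2, 2.42], [-1.41, 4.55], [0.19, 2.02], [-2.57, 2.57]. Speed limits (rad/s): [2.57, 2.57, 3.14, 3.14, 3.14, 3.14, 3.14].

### API

Orientations are given as a rotation vector (axis times angle).
In Python, from workcell import robot gives the robot as it stands. Calls block until the motion is done:
- robot.move_to(position, orientation): joint-space move of the TCP to a pose.
- robot.move_linear(position, orientation=None, rate=0.15): straight line of the TCP; orientation=None keeps the orientation; rate is the mean speed in m/s.
- robot.movej(angles): joint-space move.
- robot.set_gripper(opening, squeeze=None): finger opening in m; squeeze is the grip in N (None keeps the last); returns when the fingers have stopped.
- robot.wait(seconds).
- robot.ik(position, orientation): joint angles nearest the present ones, or None.
- robot.camera(name): name is "scene" or "top" or "wrist"; returns (picture, depth): 400x640x3 uint8, red, green, blue; 400x640 float32, m along the optical axis (not along the pixel's ray), 0 where there is no reading.
- robot.camera_params(name): a dict with "intrinsics" (3x3 intrinsics, pixels), "world_to_cam" (4x4, takes a point from world to camera coordinates). Camera axes: x right, y down, z forward; pixel columns grow to the right and rows downward; lengths in m; the calibration is good to about 2 mm. A picture is of the moment at which its call begins: read the wrist's pose just before it. camera_params takes no time and is no camera call; for the wrist camera it gives the pose at the moment of the call.
A pose or a line that the arm cannot do raises robot.IKError and nothing moves.
- robot.close_job(): hands the job in, once; it reports no verdict.
Readings, each from a call of its own:
- robot.read_time_s(): time.
- robot.read_q(): joint angles.
- robot.read_joint_velocities(): joint speeds.
- robot.read_joint_efforts(): joint torques, N m.
- robot.read_ee_pos(): TCP position.
- robot.read_eef_rot(): TCP orientation.
- robot.read_wrist_force(): force on the tool from outside, world axes, zero at the start.
- robot.read_torque(): the same for the moment, N m.
- robot.read_gripper_width(): finger opening in m.
Only numpy, scipy, OpenCV 4.12 (cv2) and the standard library are available. Lean on these libraries where they do the work, as an engineer would, in place of code of your own. Each camera call takes 0.05 s, during which the arm holds its last target.

### The job

Mount the carved printing block in the register clamp for inking: lay it face up on the clamp's bed, slide it under the overhanging lip of the retaining block until you feel it come home against the hidden stop in the pocket, then push the tail jaw up until it holds the block firmly, and let go. Work by feel and never force it (more than about 15 N puts the register stop out of true), and leave the ink jar, the baren and the gouge where they are.

Things in the scene. Friction and masses are not known exactly. Their poses are not given: they have to be found in the camera images.
- block: Pale wooden printing block, about 170 g, dark green leaf carving up. Main body 106 long (its x) x 60 wide (y) x 26 mm high; at each end a tongue 36 long, 50 wide, 10 mm thick, flush with the underside: 178 mm overall. Both ends are alike, either may go first. Origin: centre of the underside; z up. Starts flat on the paper stack; grip it across its 60 mm width.
- bed: Aluminium bed plate of the register clamp, 360 x 110 x 12 mm, fixed to the table. Its x axis is the clamping direction, from the tail jaw towards the retaining block; z up. Origin: on the table level (underside), on the centre line; the plate reaches from x = -210 to +150 mm, its upper face is at z = 12 mm.
- retainer: Green retaining block fixed on the bed, its front edge 80 mm from the bed's origin. Origin: on the bed's upper face, centre line, below the lip's front edge; axes as the bed's. A pocket 53 mm wide, 12 mm high, open at the front (mouth flared to about 60 mm over 7 mm), runs in under the lip (84 mm wide, 12 thick, top at z = 24 mm).
- tail_jaw (a joint): Travel in m of the green tail jaw along the bed towards the retaining block: 0 = fully back, 0.095 = fully forward; it starts at 0 to 0.018. Its own brake drags with about 8 N either way and holds it wherever it is left; there is no other lock. With the block home it meets the block's end at 0.064 to 0.084, depending on the stop.
- jaw_face (a point): Middle of the jaw's upright clamping face (70 mm wide), at the bed's upper face. Above it a lip (underside 12.5, top 22.5 mm over the bed) overhangs the face by 10 mm towards the retaining block; the block's rear tongue goes under it. At joint value 0 the face is at x = -150 mm of the bed.
- jaw_knob (a point): Centre of the top of the black round knob on the jaw, by which the jaw is moved: 19 mm in diameter, 30 mm high (its top 58.5 mm over the bed), 24 mm behind the clamping face; below it a 12 mm stem rises 6 mm from the jaw.
- paper_stack: Stack of cream and orange paper, 250 x 215 x 20 mm, fixed; the block starts on it. Origin: centre of the underside.
- ink_jar: Closed green plastic ink jar with white lid, 54 mm diameter, 62 mm high, standing beside the bed; leave alone. Origin: centre of the underside.
- baren: Dark wooden rubbing pad, 96 mm diameter, 40 mm high with a knob, beside the bed; leave alone. Origin: centre of the underside.
- gouge: Carving gouge, 170 mm long, wooden handle and steel shank, lying along its x beside the bed; leave alone. Origin: middle of its underside.
- lip_edge (a point): Middle of the lip's lower front edge, 12 mm over the bed's upper face. A rigid brass register stop, set by screw for each job, closes the pocket somewhere from 12 to 32 mm behind this edge; it is under the lip, out of sight, and not measured: find it by feel. The block's tongue goes in under the lip until its end meets the stop.
There are look-alikes about, which are no part of the job. Of the things like the block, leave any that is blue; of the rest the larger one is meant.

How it is judged:
On the way:
1. the block lies flat on the bed, its tongue pushed under the lip against the stop (over 1 N on the retaining block), the jaw not yet touching it (x of block in the frame of bed above 0 m and z of block in the frame of bed below 0.0145 m and contact force between block and retainer above 1 N and contact force between block and tail_jaw below 0.1 N), for 0.1 s.
At the end, for the whole second after the job is handed in: The block lies face up and flat on the bed (within 1.5 mm and 0.03 rad), its front tongue at least 9 mm under the lip, within 4 mm and 0.05 rad of the centre line, held at rest between the stop and the tail jaw with more than 3 N of clamping force at both ends, and released (x of block in the frame of bed above 0 m and y of block in the frame of bed between -0.004 and 0.004 m and z of block in the frame of bed below 0.0135 m and angle between block's own z axis and vertical below 0.03 rad and angle between the x axis of block and the x axis of bed, either way round below 0.05 rad and value of joint tail_jaw above 0.055 m and contact force between block and tail_jaw above 3 N and contact force between block and retainer above 3 N and linear speed of block below 0.01 m/s); the robot touches nothing.
It fails at once if the block is pressed against the retaining block or its stop with more than 15 N (contact force between block and retainer above 15 N).
It fails at once if the tail jaw presses on the block with more than 15 N (contact force between block and tail_jaw above 15 N).
It fails at once if the ink jar is moved more than 20 mm (distance of ink_jar from where it was at the start of the episode above 0.02 m).
It fails at once if the baren is moved more than 20 mm (distance of baren from where it was at the start of the episode above 0.02 m).
It fails at once if the gouge is moved more than 20 mm (distance of gouge from where it was at the start of the episode above 0.02 m).
It also fails if it takes over 72 s, if anything falls off the work surface, if the arm or the gripper's body presses on something with over 40 N, if the wrist force passes 120 N, or if a joint passes its speed limit or range.

## Working session

There is one attempt and no reset: what is moved stays moved. The work goes in short steps, each a Python script; the robot and the scene stay as the last script left them, time stands still between calls to the robot, and variables do not carry over. Pictures are saved under pics/ and viewed, and the job is handed in when it is done.

```bash
ls; mkdir -p pics
cat > h.py <<'E'
import numpy as np, cv2
from workcell import robot
from scipy.spatial.transform import Rotation as R
def snap(name,fn):
    P=robot.camera_params(name); im,d=robot.camera(name)
    cv2.imwrite(f'pics/{fn}.png',im[:,:,::-1]); np.savez(f'pics/{fn}.npz',im=im,d=d,K=P['intrinsics'],T=P['world_to_cam'])
    return im,d,P
def load(fn):
    z=np.load(f'pics/{fn}.npz'); return z['im'],z['d'],z['K'],z['T']
def ray(K,T,u,v,z):
    Ti=np.linalg.inv(T); d=Ti[:3,:3]@np.linalg.inv(K)@np.array([u,v,1.]); o=Ti[:3,3]
    return o+d*(z-o[2])/d[2]
def pt(K,T,u,v,d):
    Ti=np.linalg.inv(T); return Ti[:3,:3]@(np.linalg.inv(K)@np.array([u,v,1.])*d)+Ti[:3,3]
E
python3 - <<'E'
from h import *
snap('scene','s0');snap('top','t0')
print(robot.read_time_s(),robot.read_eef_rot(),robot.read_wrist_force(),robot.read_gripper_width())
for n in('scene','top'):
    P=robot.camera_params(n);print(P['intrinsics'],np.linalg.inv(P['world_to_cam']))
E
```

```text
pics
0.1 [-4.31733095e-01 -3.11148379e+00  2.72037451e-03] [-0.19733089  0.29060704  0.20522691] 0.09190617514764322
[[502.13292021   0.         316.18298215]
 [  0.         502.13292021 193.749694  ]
 [  0.           0.           1.        ]] [[-0.88820691  0.24017854 -0.39166664  1.12074343]
 [ 0.45889512  0.50540902 -0.73073729  0.94455601]
 [ 0.02244444 -0.82877982 -0.55912454  0.82046182]
 [ 0.          0.          0.          1.        ]]
[[427.07014719   0.         319.88218852]
 [  0.         427.07014719 197.6330141 ]
 [  0.           0.           1.        ]] [[ 0.02101652 -0.99601514  0.08667266  0.47511396]
 [-0.99975958 -0.02147906 -0.00440741 -0.01670567]
 [ 0.00625149 -0.08655919 -0.9962271   1.17652858]
 [ 0.          0.          0.          1.        ]]
```

View pics/t0.png

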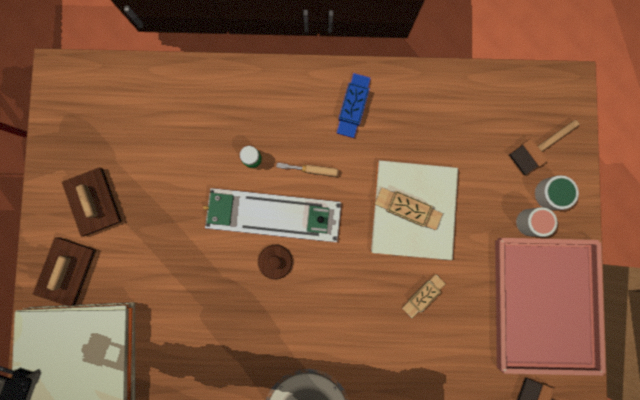

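View pics/s0.png

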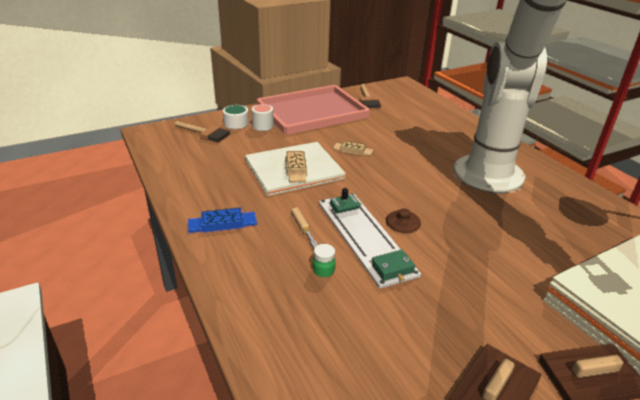

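Candidates in the top view are a pale block on the paper at (410,208), a smaller pale one on the table at (424,296) and a blue one at (354,106). The one on the paper fits: it isn't blue, it's the larger pale one, and it lies on the stack. I'll confirm with a crop and measure.

```bash
cat > m.py <<'E'
from h import *
im,d,K,T=load('t0')
c=cv2.resize(im[60:330,190:470],None,fx=2.2,fy=2.2,interpolation=cv2.INTER_CUBIC)
cv2.imwrite('pics/crop0.png',c[:,:,::-1])
hsv=cv2.cvtColor(im,cv2.COLOR_RGB2HSV)
def comp(mask,box,n):
    x0,y0,x1,y1=box; m=np.zeros_like(mask); m[y0:y1,x0:x1]=mask[y0:y1,x0:x1]
    k,l,s,ce=cv2.connectedComponentsWithStats(m.astype(np.uint8)); i=1+np.argmax(s[1:,4])
    v,u=np.nonzero(l==i); r=cv2.minAreaRect(np.c_[u,v].astype(np.float32)); print(n,s[i],r); return l==i,r
for p in [(410,208),(395,203),(424,296),(280,215),(220,210),(318,218),(250,156),(275,260),(390,245),(310,168),(385,193),(436,222)]:
    u,v=p; print(p,im[v,u],hsv[v,u],pt(K,T,u,v,d[v,u]).round(4))
E
python3 m.py
```

```text
(410, 208) [118 103  68] [ 21 108 118] [ 0.5511 -0.2617  0.0449]
(395, 203) [165 131  89] [ 17 117 165] [ 0.5633 -0.2212  0.0478]
(424, 296) [139 112  76] [ 17 116 139] [ 0.3182 -0.3053  0.0197]
(280, 215) [193 196 192] [ 53   5 196] [0.5266 0.0858 0.0119]
(220, 210) [58 99 69] [ 68 106  99] [0.5354 0.2439 0.0372]
(318, 218) [23 26 26] [90 29 26] [ 0.5183 -0.0178  0.0708]
(250, 156) [193 196 189] [ 43   9 196] [0.6775 0.1643 0.067 ]
(275, 260) [78 44 28] [ 10 163  78] [0.4064 0.0931 0.0394]
(390, 245) [195 197 172] [ 32  32 197] [ 0.4517 -0.2138  0.0179]
(310, 168) [191 153 104] [ 17 116 191] [0.6559 0.0068 0.0236]
(385, 193) [192 153 104] [ 17 117 192] [ 0.5911 -0.1972  0.0306]
(436, 222) [191 157 107] [ 18 112 191] [ 0.5159 -0.335   0.0299]
```

```bash
sleep 3
```

```text
(no output)
```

View pics/crop0.png

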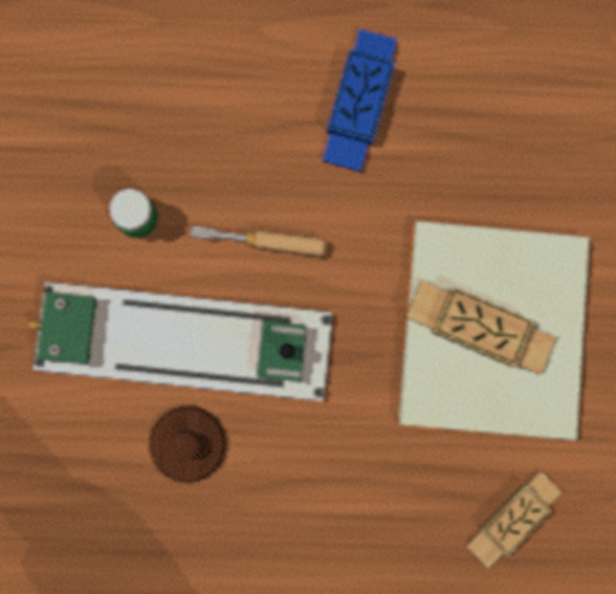

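The crop shows the pale block face up on the paper at crop (485,325), clearly larger than the pale one at (515,520), so that's the target. The jaw is on the right (-y) with its knob at (287,350), and the retainer is on the left. Now the poses.

```bash
cat >> m.py <<'E'
print('----')
H,S,V=[hsv[...,i].astype(int) for i in range(3)]
vv,uu=np.mgrid[0:400,0:640]
Ti=np.linalg.inv(T)
P3=np.einsum('ij,jhw->ihw',Ti[:3,:3],np.einsum('ij,jhw->ihw',np.linalg.inv(K),np.stack([uu,vv,np.ones_like(uu)]).astype(float))*d)+Ti[:3,3][:,None,None]
Z=P3[2]
def rect(m,n):
    # back to world using ray at each pixel's own depth
    p=P3[:2][:,m].T.astype(np.float32); r=cv2.minAreaRect(p); 
    b=cv2.boxPoints(r); e=[b[1]-b[0],b[2]-b[1]]; L=max(e,key=np.linalg.norm); 
    print(n,m.sum(),'c',np.round(r[0],4),'size',np.round(r[1],4),'ang',round(np.arctan2(L[1],L[0]),4),'medz',round(float(np.median(Z[m])),4),'mean',p.mean(0).round(4))
wood=(H>12)&(H<27)&(S>70)&(V>60)
m,_=comp(wood&(Z>.024),(370,175,450,240),'blk'); rect(m,'block')
m,_=comp(wood&(Z>.040),(370,175,450,240),'body'); rect(m,'blockbody')
m,_=comp((Z>.006)&(Z<.1)&(uu>200)&(uu<345)&(vv>183)&(vv<245),(200,183,345,245),'bed'); rect(m,'bed')
g=(H>55)&(H<85)&(S>60)
m,_=comp(g&(Z>.028),(205,185,245,235),'ret'); rect(m,'retainer')
m,_=comp(g&(Z>.02),(295,195,335,240),'jaw'); rect(m,'jaw')
m,_=comp((Z>.052)&(Z<.09),(300,200,335,235),'knob'); rect(m,'knob')
m,_=comp((Z>.01)&(Z<.03),(360,150,465,265),'paper'); rect(m,'paper')
E
python3 m.py | sed -n '/----/,$p'
```

```text
----
blk [ 374  188   68   42 1398] ((407.9483337402344, 207.62069702148438), (67.88542938232422, 22.716014862060547), 23.198591232299805)
block 1398 c [ 0.5453 -0.1797] size [0.1174 0.335 ] ang -1.5013 medz 0.046 mean [ 0.5511 -0.2567]
body [387 191  45  35 903] ((409.0295715332031, 207.92901611328125), (40.30769729614258, 22.76923370361328), 22.61986541748047)
blockbody 903 c [ 0.5404 -0.1644] size [0.0965 0.3083] ang -1.4583 medz 0.0477 mean [ 0.5506 -0.257 ]
bed [ 203  188  138   54 5327] ((270.95977783203125, 214.6947479248047), (136.9976806640625, 41.76251983642578), 6.095861434936523)
bed 5327 c [0.5272 0.109 ] size [0.3707 0.1142] ang 1.4858 medz 0.0142 mean [0.527  0.1059]
ret [207 193  26  32 607] ((219.6646270751953, 209.01828002929688), (22.307170867919922, 30.36867332458496), 6.340191841125488)
retainer 607 c [0.5281 0.1275] size [0.2964 0.081 ] ang 1.4851 medz 0.0371 mean [0.5385 0.2427]
jaw [308 206  20  27 327] ((317.5975646972656, 219.1219482421875), (18.442068099975586, 25.951412200927734), 6.34019136428833)
jaw 327 c [ 0.5133 -0.0166] size [0.0492 0.0761] ang -0.0903 medz 0.036 mean [ 0.5166 -0.0141]
knob [317 216   7   7  41] ((320.0, 219.0), (6.0, 6.0), 90.0)
knob 41 c [ 0.516  -0.0231] size [0.0156 0.0156] ang 0.0217 medz 0.0706 mean [ 0.5158 -0.0224]
paper [ 371  161   86   99 6041] ((413.94921875, 209.71066284179688), (80.9366455078125, 93.61862182617188), 4.085616588592529)
paper 6041 c [ 0.549  -0.2772] size [0.2198 0.2544] ang -0.0691 medz 0.0214 mean [ 0.5467 -0.2804]
```

```bash
cat >> h.py <<'E'
def rv(psi):
    c,s=np.cos(psi),np.sin(psi)
    return R.from_matrix(np.array([[c,s,0],[s,-c,0],[0,0,-1.]])).as_rotvec()
E
python3 - <<'E'
from h import *
exec(open('m.py').read().split("print('----')")[0].split("for p in")[0])
for box,n,z in [((370,175,450,240),'all',.03),]:
    H,S,V=[hsv[...,i].astype(int) for i in range(3)]
    wood=(H>10)&(H<27)&(S>70)&(V>40)
    m,r=comp(wood,box,n)
    print(ray(K,T,*r[0],.038))
for psi in (1.189,1.189-np.pi,1.487,1.487-np.pi):
    print(psi,[None if (q:=robot.ik([x,y,z],rv(psi))) is None else np.round(q,2) for x,y,z in((.55,-.258,.2),(.535,.12,.02),(.51,-.05,.06))])
P=robot.camera_params('wrist');Tc=np.linalg.inv(P['world_to_cam']);p=robot.read_ee_pos();Re=R.from_rotvec(robot.read_eef_rot()).as_matrix()
print(P['intrinsics'],Re.T@(Tc[:3,3]-p),Re.T@Tc[:3,:3])
E
```

```text
all [ 370  175   73   65 1753] ((406.0, 207.0), (64.0, 72.0), 90.0)
[ 0.55399357 -0.25252603  0.038     ]
1.189 [array([-0.04,  0.47,  0.58,  1.72, -0.29,  1.04,  0.26]), array([-0.33,  0.58,  0.07,  1.95, -0.07,  0.61, -0.59]), array([-0.12,  0.47,  0.2 ,  2.03, -0.15,  0.65, -0.2 ])]
-1.952592653589793 [array([-0.45,  0.85,  1.35,  1.73, -0.87,  1.31, -2.42]), array([ 0.1 ,  0.63, -0.47,  1.94,  0.44,  0.67,  2.12]), array([ 0.98,  0.96, -1.31,  2.  ,  1.07,  1.12,  1.94])]
1.487 [array([-0.  ,  0.46,  0.53,  1.72, -0.26,  1.04,  0.53]), array([-0.29,  0.58,  0.03,  1.95, -0.02,  0.61, -0.33]), array([-0.09,  0.47,  0.16,  2.03, -0.12,  0.65,  0.07])]
-1.654592653589793 [array([-0.45,  0.85,  1.35,  1.73, -0.87,  1.31, -2.13]), array([ 0.15,  0.65, -0.53,  1.93,  0.5 ,  0.69,  2.37]), array([-0.88,  1.04,  1.35,  2.05, -1.16,  1.16, -2.2 ])]
[[349.27217758   0.         316.72904045]
 [  0.         349.27217758 201.00528012]
 [  0.           0.           1.        ]] [ 0.07594719 -0.00041462 -0.15821653] [[ 1.93174866e-04 -9.59535547e-01 -2.81587458e-01]
 [ 9.99999789e-01  1.06514172e-05  6.49725002e-04]
 [-6.20434930e-04 -2.81587524e-01  9.59535347e-01]]
```

Run:
```python
from h import *
robot.move_to([.53,.10,.24],rv(1.487))
snap('wrist','w1')
robot.move_to([.545,-.285,.22],rv(1.189))
snap('wrist','w2')
print(robot.read_time_s(),robot.read_ee_pos(),robot.read_wrist_force())
```

```text
3.8917 [ 0.54615561 -0.28240371  0.21998862] [-0.64586621  0.47735748  0.36859974]
```

View pics/w1.png

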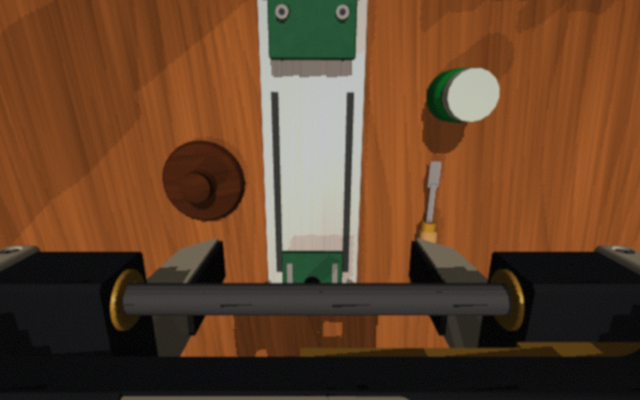

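View pics/w2.png

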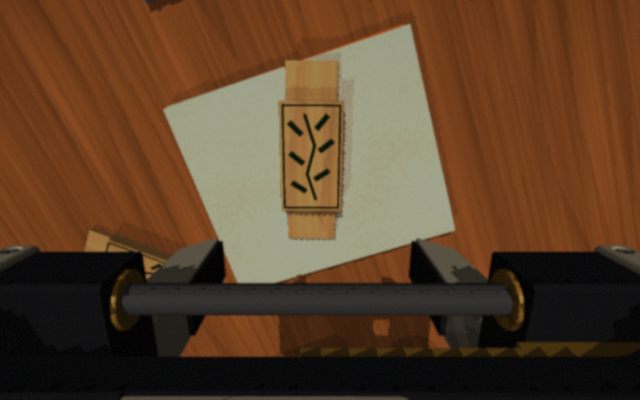

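w1 shows the retainer's front edge near v=60 (u 271–356), the jaw lip edge near v=252 (u 282–343), the jar at (470,95), the gouge at (432,200) and the baren at (203,180). w2 shows the block face up and aligned, with its body at u 280–343, v 101–214. Next I fit the edges.

```bash
cat > m2.py <<'E'
from h import *
def edges(mask,rows,u0,u1):
    o=[]
    for v in rows:
        i=np.nonzero(mask[v,u0:u1])[0]
        if len(i)>5:o.append((v,i[0]+u0-.5,i[-1]+u0+.5))
    return np.array(o)
def linefit(P):
    vx,vy,x,y=cv2.fitLine(P.astype(np.float32),cv2.DIST_HUBER,0,.001,.001).ravel(); return np.array([x,y]),np.array([vx,vy])*np.sign(vy)
def two(mask,rows,u0,u1,z,n,K,T):
    e=edges(mask,rows,u0,u1)
    L=np.array([ray(K,T,u,v,z)[:2] for v,u,_ in e]);Rr=np.array([ray(K,T,u,v,z)[:2] for v,_,u in e])
    (a,da),(b,db)=linefit(L),linefit(Rr); d=da+db; d/=np.linalg.norm(d); nrm=np.array([d[1],-d[0]])
    w=(b-a)@nrm; c=(a+b)/2
    print(n,'head',[round(float(np.arctan2(k[1],k[0])),4) for k in(da,db,d)],'width',round(float(w),4),'centre',c.round(4)); return c,d
im,d,K,T=load('w1'); hsv=cv2.cvtColor(im,cv2.COLOR_RGB2HSV); H,S,V=[hsv[...,i].astype(int) for i in range(3)]
bed=(S<60)&(V>80)
cb,db=two(bed,range(85,230,3),255,375,.012,'bed',K,T)
g=(H>50)&(H<90)&(S>60)
two(g,range(5,52,3),262,362,.036,'ret',K,T)
col=[np.nonzero(g[:100,u])[0].max()+.5 for u in range(285,345,4)]; v=np.median(col)
f=ray(K,T,314,v,.036)[:2]; print('lip front px',v,f, 'alt z.024',ray(K,T,314,v,.024)[:2])
org=f-.08*db; lat=np.array([-db[1],db[0]]); print('front along-lat vs bed line', (f-cb)@lat)
col=[240+np.nonzero(g[240:285,u])[0].min()-.5 for u in range(290,338,4)]; v=np.median(col)
j=ray(K,T,312,v,.0345)[:2]; print('jaw lip px',v,j,'rel lip',(j-f)@db)
o=cb+db*((f-cb)@db-.08); print('bed origin',o,'jaw lip bed x',(j-o)@db)
im,d,K,T=load('w2'); hsv=cv2.cvtColor(im,cv2.COLOR_RGB2HSV); H,S,V=[hsv[...,i].astype(int) for i in range(3)]
w=(S>75)
c1,d1=two(w,range(108,205,4),265,360,.046,'body',K,T)
c2,d2=two(w,range(66,96,3),270,350,.030,'tongue',K,T)
w2=w.copy();w2[:,:286]=0;w2[:,335:]=0
vt=np.median([np.nonzero(w2[40:150,u])[0].min()+39.5 for u in range(290,332,4)])
vb=np.median([np.nonzero(w2[150:245,u])[0].max()+150.5 for u in range(294,332,4)])
A=ray(K,T,311,vt,.030)[:2];B=ray(K,T,312,vb,.030)[:2]; print('tips',vt,vb,A,B,'len',np.linalg.norm(A-B),'mid',(A+B)/2)
print('mid along vs body line lat',((A+B)/2-c1)@np.array([-d1[1],d1[0]]))
E
python3 m2.py
```

```text
bed head [1.4849, 1.485, 1.4849] width 0.1088 centre [0.5255 0.1141]
ret head [1.4888, 1.4878, 1.4883] width 0.0818 centre [0.5361 0.2385]
lip front px 58.5 [0.53634172 0.21454604] alt z.024 [0.53635762 0.21579354]
front along-lat vs bed line -0.0021407857889979807
jaw lip px 251.5 [0.51722723 0.01214746] rel lip -0.20329216369008613
bed origin [0.52734782 0.13502439] jaw lip bed x -0.1232921631276799
body head [1.1859, 1.1845, 1.1852] width 0.0608 centre [ 0.5473 -0.2655]
tongue head [1.7406, 1.2099, 1.4753] width 0.0516 centre [ 0.5748 -0.1935]
tips 39.5 238.5 [ 0.58860921 -0.16167043] [ 0.51646062 -0.34369905] len 0.19580561128147744 mid [ 0.55253492 -0.25268474]
mid along vs body line lat -1.3799552155411773e-05
```

Run:
```python
from h import *
im,d,K,T=load('w2')
for v in (60,101,214,239): print(v,ray(K,T,312,v,.030 if v in(60,239) else .046))
psi=1.185; c=np.array([.5497,-.261])
robot.move_to([*c,.12],rv(psi))
robot.move_linear([*c,.0235],rate=.1)
robot.wait(.2)
print(robot.read_time_s(),robot.read_ee_pos(),robot.read_wrist_force())
robot.set_gripper(.05,squeeze=20)
print(robot.read_gripper_width(),robot.read_ee_pos(),robot.read_wrist_force())
robot.move_linear([*c,.10],rate=.1); robot.wait(.2)
print(robot.read_time_s(),robot.read_ee_pos(),robot.read_gripper_width(),robot.read_wrist_force(),robot.read_torque())
snap('wrist','w3')
```

```text
60 [ 0.58293968 -0.17823678  0.03      ]
101 [ 0.5694983 -0.2122432  0.046    ]
214 [ 0.52893589 -0.31320053  0.046     ]
239 [ 0.51624576 -0.34423383  0.03      ]
5.7 [ 0.55022267 -0.26113917  0.02421831] [ 0.02304119  0.15003737 -0.60252272]
0.059860642778986804 [ 0.54958249 -0.26093452  0.02346952] [-1.02348835 -0.49158359  0.52564056]
7.425 [ 0.54911969 -0.26078119  0.09911282] 0.0600325638054721 [-0.60549297 -0.36109529 -1.87860504] [-0.0854543   0.05300035 -0.01209457]
```

View pics/w3.png

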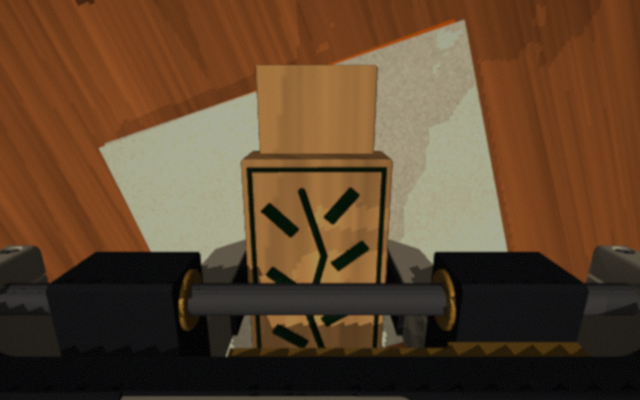

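```bash
cat >> h.py <<'E'
PSI=1.486; O=np.array([.5273,.1350]); DX=np.array([np.cos(PSI),np.sin(PSI)]); DY=np.array([-DX[1],DX[0]])
def bp(x,y,z): return [*(O+x*DX+y*DY),z]
def rel():
    p=robot.read_ee_pos(); q=p[:2]-O; return np.array([q@DX,q@DY,p[2]])
def fb():
    f=robot.read_wrist_force(); return np.array([f[:2]@DX,f[:2]@DY,f[2]])
E
python3 - <<'E'
from h import *
robot.move_linear([.549,-.2608,.13],rate=.15)
robot.move_to(bp(-.022,0,.13),rv(PSI))
robot.move_linear(bp(-.022,0,.04),rate=.12); robot.wait(.3)
print(robot.read_time_s(),rel(),robot.read_gripper_width(),fb(),robot.read_torque(), R.from_rotvec(robot.read_eef_rot()).as_matrix()[:,0])
snap('wrist','w4'); snap('top','t4')
E
```

```text
10.425 [-0.02178566 -0.00042451  0.04060565] 0.06017038705582836 [-0.25416975 -0.69778327 -1.27576358] [-0.08461325  0.07291595  0.06381047] [8.46079474e-02 9.96414216e-01 4.52586529e-04]
```

View pics/w4.png

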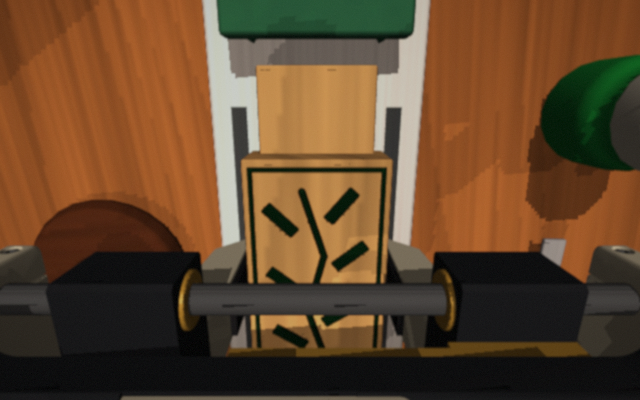

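The block is held over the bed. The tongue spans u 257–377 (centre about 317) and the retainer front u 217–415 (centre about 316), so they look nearly aligned. I'll get the offset and heading from rays.

Run:
```python
from h import *
src=open('m2.py').read().split("im,d,K,T=load('w1')")[0]; exec(src)
im,d,K,T=load('w4'); hsv=cv2.cvtColor(im,cv2.COLOR_RGB2HSV); H,S,V=[hsv[...,i].astype(int) for i in range(3)]
g=(H>50)&(H<90)&(S>60)
zb=.0406-.0035
def rep(c,d): print('   bed-frame y at x',(c-O)@DX, (c-O)@DY, 'dhead',np.arctan2(d[1],d[0])-PSI)
rep(*two(g,range(2,28,2),205,430,.036,'ret',K,T))
w=(H>10)&(H<25)&(S>75)&(V>120)
rep(*two(w,range(72,148,3),245,392,zb+.010,'tongue',K,T))
rep(*two(w,range(172,225,3),240,395,zb+.026,'body',K,T))
bed=(S<60)&(V>110)
for v in (90,100,200,230):
    i=np.nonzero(bed[v,200:440])[0]+200; a,b=i[0]-.5,i[-1]+.5
    A,B=[ray(K,T,u,v,.012)[:2] for u in(a,b)]; print('bed',v,a,b,'lat',(A-O)@DY,(B-O)@DY,'x',(A-O)@DX)
v=np.median([np.nonzero(g[:60,u])[0].max()+.5 for u in range(260,380,6)]); f=ray(K,T,316,v,.036)[:2]; print('front',v,(f-O)@DX, 'if z.024',(ray(K,T,316,v,.024)[:2]-O)@DX)
v=np.median([np.nonzero(w[50:120,u])[0].min()+49.5 for u in range(270,370,6)]); f=ray(K,T,316,v,zb+.01)[:2]; print('tip',v,(f-O)@DX)
```

```text
ret head [1.4877, 1.4737, 1.4807] width 0.0822 centre [0.5348 0.2223]
   bed-frame y at x 0.08758715147443748 -3.6833367763056124e-05 dhead -0.005306959
tongue head [1.4878, 1.4867, 1.4873] width 0.0495 centre [0.5317 0.1837]
   bed-frame y at x 0.048862125283130255 -0.0002618755943525142 dhead 0.00126338
body head [1.4857, 1.4834, 1.4845] width 0.0595 centre [0.5288 0.1507]
   bed-frame y at x 0.015802128840436105 -0.00016947453085227422 dhead -0.0014708042
bed 90 209.5 422.5 lat 0.054203513573759875 -0.0544357044993661 x 0.05809640445747781
bed 100 210.5 421.5 lat 0.05410979895724211 -0.05433888266654552 x 0.053198969117381194
bed 200 218.5 413.5 lat 0.05419934617186625 -0.05439653011500924 x -0.0002750827975838994
bed 230 221.5 410.5 lat 0.053886784564964575 -0.054072710483113066 x -0.01810395729561222
front 37.5 0.07893526475266514 if z.024 0.08079513687378627
tip 64.5 0.06716047424701563
```

Run:
```python
from h import *
robot.move_linear(bp(-.022,0,.019),rate=.06); robot.wait(.3)
b=np.mean([fb() for _ in range(5)],0); print('base',b,rel())
z=.019
while z>.0125:
    z-=.0005; robot.move_linear(bp(-.022,0,z),rate=.02); robot.wait(.05)
    f=fb(); print(round(z,4),rel().round(4),(f-b).round(2))
    if f[2]-b[2]>2.0: break
print(robot.read_time_s(),robot.read_gripper_width())
```

```text
base [-0.14064621  0.38476486 -2.60938495] [-0.02190472 -0.0002443   0.01926812]
0.0185 [-0.022  -0.      0.0186] [-0.99 -1.08  0.72]
0.018 [-0.022  0.     0.018] [ 0.22 -0.16  0.83]
0.0175 [-0.022   0.      0.0175] [0.24 0.13 1.2 ]
0.017 [-0.022  0.     0.017] [ 0.29 -0.49  0.21]
0.0165 [-0.022   0.      0.0165] [-0.72 -0.27  1.73]
0.016 [-0.022  0.     0.016] [0.75 0.26 1.41]
0.0155 [-0.022   0.      0.0155] [-0.12 -0.22  0.95]
0.015 [-0.022   0.      0.0154] [-1.    0.64  7.34]
13.725 0.059782466944679036
```

Run:
```python
from h import *
robot.move_linear(bp(-.022,0,.0153),rate=.02)
robot.set_gripper(.05,squeeze=8); robot.wait(.2)
t=robot.read_time_s();a=[fb() for _ in range(6)];print(robot.read_time_s()-t,np.array(a).round(2), rel())
b=np.mean(a,0)
x=-.022;log=[]
t=robot.read_time_s()
hit=0
while x<.002:
    x+=.001; robot.move_linear(bp(x,0,.0153),rate=.03); f=fb()-b; log.append((round(x,4),*f.round(1),*(rel()*1e3).round(2)))
    if f[0]<-4.5:
        robot.wait(.05); f=fb()-b; log.append(('re',*f.round(1)))
        if f[0]<-4.5: break
for l in log[::2]+log[-2:]: print(*l)
print(robot.read_time_s()-t,robot.read_time_s(),robot.read_gripper_width(),rel())
```

```text
0.0 [[-0.76  1.33  4.93]
 [-0.76  1.33  4.93]
 [-0.76  1.33  4.93]
 [-0.76  1.33  4.93]
 [-0.76  1.33  4.93]
 [-0.76  1.33  4.93]] [-2.19487774e-02 -8.76421470e-05  1.54420423e-02]
-0.021 -1.9 -0.1 1.7 -21.95 -0.07 15.42
-0.019 -3.9 -0.2 0.7 -20.86 -0.33 15.42
-0.017 -3.1 -1.5 -0.1 -18.74 -0.55 15.42
-0.015 -3.3 -2.0 -0.4 -16.21 -0.62 15.41
-0.013 -1.6 -2.3 -0.1 -13.06 -0.3 15.4
-0.011 -3.3 -1.4 0.4 -11.15 -0.18 15.41
-0.009 -3.5 -1.4 1.0 -9.32 -0.13 15.41
-0.007 -4.5 -1.7 1.1 -7.36 -0.09 15.38
-0.007 -4.5 -1.7 1.1 -7.36 -0.09 15.38
re -4.5 -1.8 0.2
3.8000000000000007 18.1917 0.060044016094954834 [-0.00734502 -0.00011192  0.01540673]
```

Run:
```python
from h import *
x=-.0075
robot.move_linear(bp(x,0,.0157),rate=.02); robot.wait(.15)
def fm(n=3):
    a=[]
    for _ in range(n): a.append(fb()); robot.wait(.012)
    return np.mean(a,0)
b0=np.array([-.14,.38,-2.6])
print('now',fm()-b0,rel())
log=[];t=robot.read_time_s();base=None
while x<.004:
    x+=.0008; robot.move_linear(bp(x,0,.0157),rate=.02); f=fm(2)-b0; log.append((round(x,4),*f.round(1),*(rel()*1e3).round(2)))
    if f[0]<-5: break
for l in log: print(*l)
print(robot.read_time_s()-t,robot.read_time_s(),robot.read_gripper_width(),rel())
```

```text
now [-1.76436948e-04 -2.66314012e-01  3.03031878e+00] [-0.00679994  0.00043354  0.01544652]
-0.0067 0.0 -0.1 1.4 -6.3 0.33 15.48
-0.0059 0.1 -0.2 0.5 -5.81 0.05 15.64
-0.0051 0.4 -1.0 1.0 -5.05 0.01 15.7
-0.0043 0.1 -0.2 0.5 -4.22 -0.01 15.71
-0.0035 0.1 -0.5 0.9 -3.41 0.0 15.71
-0.0027 -0.5 -0.3 0.6 -2.6 0.0 15.72
-0.0019 1.0 -0.6 1.0 -1.82 0.01 15.68
-0.0011 -0.6 0.0 0.6 -1.05 -0.01 15.7
-0.0003 0.3 -0.5 1.8 -0.23 0.01 15.71
0.0005 0.0 -0.1 1.0 0.57 -0.0 15.69
0.0013 0.5 -1.4 1.2 1.37 0.02 15.7
0.0021 0.0 -0.2 0.5 2.18 0.01 15.7
0.0029 -0.1 -0.0 1.1 2.98 -0.01 15.7
0.0037 0.1 -0.0 0.9 3.78 0.03 15.7
0.0045 -0.3 -0.5 1.3 4.58 -0.0 15.71
4.0 22.6167 0.059845174727385576 [ 4.57816181e-03 -4.92651126e-06  1.57087546e-02]
```

Run:
```python
from h import *
def fm(n=3):
    a=[]
    for _ in range(n): a.append(fb()); robot.wait(.01)
    return np.mean(a,0)
x=.0045
b=fm(5)
log=[];t=robot.read_time_s()
while x<.026:
    x+=.0006; robot.move_linear(bp(x,0,.0157),rate=.02); f=fm(2)-b; log.append((round(x,4),*f.round(1),*(rel()*1e3).round(2)))
    if f[0]<-2.5: break
for l in log[:-6:4]+log[-6:]: print(*l)
robot.wait(.1);print('hold',fm(4)-b,rel(),robot.read_gripper_width(),robot.read_time_s())
```

```text
0.0051 -0.5 -0.4 -0.2 5.12 0.0 15.7
0.0069 -0.1 0.2 -0.1 6.96 -0.01 15.7
0.0075 -0.8 0.0 -0.1 7.58 0.02 15.7
0.0081 -0.2 -0.4 -0.5 8.14 -0.01 15.7
0.0087 0.1 -0.1 -0.1 8.79 -0.01 15.69
0.0093 -0.6 0.1 -0.6 9.27 -0.03 15.7
0.0099 -2.7 -0.3 1.1 9.35 0.04 15.66
hold [-3.30641489  0.56732394  0.3436464 ] [9.31959581e-03 2.91379927e-05 1.56751934e-02] 0.05992527118287698 25.1917
```

Run:
```python
from h import *
def fm(n=3):
    a=[]
    for _ in range(n): a.append(fb()); robot.wait(.012)
    return np.mean(a,0)
b=np.array([-.3,.1,-1.4])
robot.move_linear(bp(.0100,0,.0155),rate=.01); robot.wait(.25); print('hold',fm(8)-b,rel())
x0=rel()
robot.set_gripper(.076); robot.wait(.1); print('free',fm(8),rel(),robot.read_gripper_width())
robot.move_linear(bp(.0093,0,.14),rate=.15); robot.wait(.15)
print('air',fm(6),robot.read_time_s())
snap('wrist','w5');snap('top','t5')
```

```text
hold [-4.83112526  0.68216497  3.07087101] [9.33416498e-03 5.96718145e-05 1.55069754e-02]
free [-0.03883113  0.04940799 -0.26965269] [ 1.00734535e-02 -3.74166431e-06  1.55113710e-02] 0.07576932196356632
air [0.43763595 0.08324498 0.08289944] 27.625
```

View pics/w5.png

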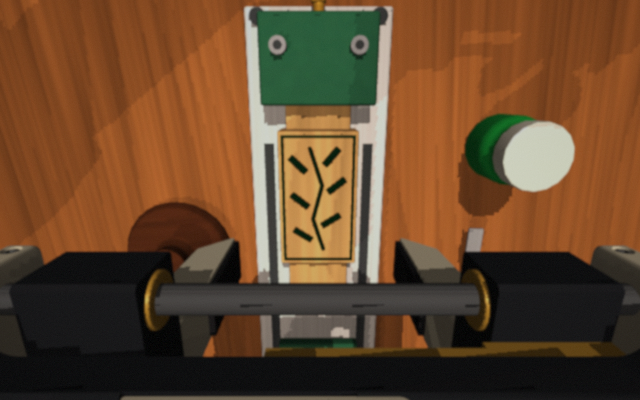

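View pics/t5.png

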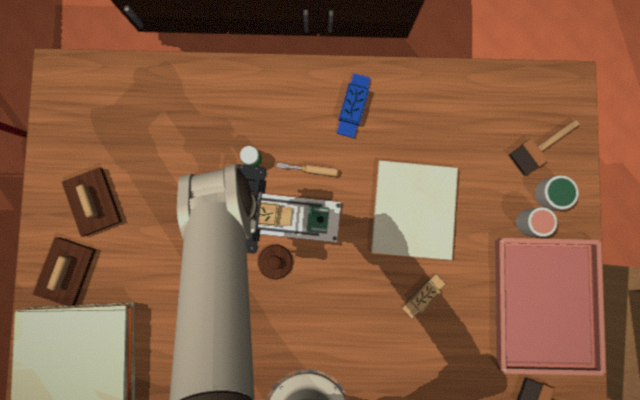

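The block lies straight in the pocket (body u 280–357, v 130–262) after a clear stop at about 4.8 N. Next I close the fingers and push the knob from behind.

Run:
```python
from h import *
def fm(n=3):
    a=[]
    for _ in range(n): a.append(fb()); robot.wait(.01)
    return np.mean(a,0)
robot.set_gripper(.0,squeeze=20)
robot.move_to(bp(-.203,0,.13),rv(PSI))
robot.move_linear(bp(-.203,0,.048),rate=.12); robot.wait(.2)
b=fm(6); print('b',b,rel(),robot.read_gripper_width(),robot.read_time_s())
snap('scene','s6')
x=-.203
while x<-.15:
    x+=.001; robot.move_linear(bp(x,0,.048),rate=.03); f=fm(1)-b
    if f[0]<-3: break
print('contact',x,f,rel(),robot.read_time_s())
```

```text
b [-0.11521105  0.2530353   0.17374918] [-0.20301555 -0.00057711  0.04871991] 0.0004335277544431259 30.9083
contact -0.177 [-4.34266616 -0.82087431 -0.68471193] [-1.78552908e-01 -1.23664069e-05  4.80361164e-02] 37.675
```

View pics/s6.png

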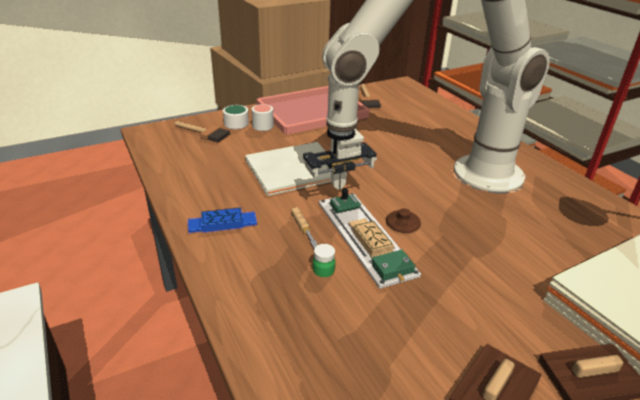

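Run:
```python
from h import *
def fm(n=3):
    a=[]
    for _ in range(n): a.append(fb()); robot.wait(.01)
    return np.mean(a,0)
b=np.array([-.115,.25,.17])
for x in (-.168,-.157,-.146,-.136):
    robot.move_linear(bp(x,0,.048),rate=.05); f=fm(3)-b; print(x,f.round(2),rel().round(4),robot.read_time_s())
    if f[0]<-11: break
for x in (-.135,-.134):
    robot.move_linear(bp(x,0,.048),rate=.02); f=fm(3)-b; print(x,f.round(2),rel().round(4),robot.read_time_s())
```

```text
-0.168 [-5.15  0.02 -0.01] [-0.1695  0.      0.048 ] 38.0333
-0.157 [-4.82 -0.33  0.72] [-0.1583  0.      0.048 ] 38.425
-0.146 [-4.73 -0.21 -0.12] [-0.1471  0.      0.048 ] 38.8167
-0.136 [-4.75 -0.33  0.92] [-0.1369 -0.      0.048 ] 39.1917
-0.135 [-6.49  0.04  0.91] [-0.1365 -0.      0.048 ] 39.4667
-0.134 [-7.41 -0.4   1.33] [-0.1358  0.      0.048 ] 39.7417
```

Run:
```python
from h import *
def fm(n=3):
    a=[]
    for _ in range(n): a.append(fb()); robot.wait(.01)
    return np.mean(a,0)
b=np.array([-.115,.25,.17])
x=-.134; log=[]
while x<-.105 and robot.read_time_s()<60:
    x+=.0005; robot.move_linear(bp(x,0,.048),rate=.02); f=fm(2)-b; log.append((round(x,4),*f.round(1),*(rel()*1e3).round(2),round(robot.read_time_s(),2)))
    if f[0]<-10.5: break
for l in log: print(*l)
```

```text
-0.1335 -7.8 -0.3 0.5 -135.55 0.04 47.99 40.01
-0.133 -7.5 -0.6 0.5 -135.07 0.02 48.0 40.27
-0.1325 -7.7 0.1 0.7 -134.64 0.04 47.99 40.54
-0.132 -7.5 -1.0 1.1 -134.12 0.0 48.0 40.81
-0.1315 -8.0 -0.5 0.9 -133.62 0.01 48.0 41.08
-0.131 -7.9 0.0 1.2 -133.12 -0.02 48.01 41.34
-0.1305 -8.1 -0.5 0.9 -132.62 0.01 48.0 41.61
-0.13 -7.9 -0.0 0.8 -132.11 -0.02 48.01 41.88
-0.1295 -8.1 0.3 0.1 -131.61 0.01 48.02 42.14
-0.129 -7.6 -0.2 1.4 -131.11 0.0 48.0 42.41
-0.1285 -7.3 -0.1 1.0 -130.63 -0.0 48.0 42.67
-0.128 -7.4 -0.6 0.5 -130.1 -0.01 48.02 42.94
-0.1275 -7.9 -0.3 1.0 -129.62 -0.01 48.01 43.21
-0.127 -7.8 0.0 1.0 -129.14 0.02 48.0 43.48
-0.1265 -8.0 0.4 1.0 -128.61 0.02 48.0 43.74
-0.126 -7.6 -0.8 0.7 -128.12 0.02 47.99 44.01
-0.1255 -7.0 0.4 1.1 -127.62 0.01 48.0 44.27
-0.125 -7.3 0.2 1.0 -127.12 0.03 47.99 44.54
-0.1245 -7.4 -0.0 1.3 -126.61 0.0 48.0 44.81
-0.124 -7.5 -0.2 1.0 -126.14 0.01 48.0 45.08
-0.1235 -7.7 -0.6 1.2 -125.63 0.01 48.0 45.34
-0.123 -7.5 -0.1 0.4 -125.1 0.03 48.01 45.61
-0.1225 -7.6 -0.1 1.6 -124.63 0.02 47.99 45.88
-0.122 -7.2 -0.7 1.1 -124.12 0.03 47.99 46.14
-0.1215 -7.2 -0.7 1.7 -123.63 0.03 47.97 46.41
-0.121 -8.2 -0.5 1.2 -123.14 0.01 48.01 46.67
-0.1205 -8.6 -1.0 1.1 -123.09 0.04 48.01 46.94
-0.12 -9.8 -0.1 1.4 -123.06 0.01 48.0 47.21
-0.1195 -10.5 -0.1 2.1 -123.03 0.01 48.02 47.48
```

Contact came at TCP x = -123.1 mm, as predicted. Drag is about 7.6 N, so I stop at about 14.3 N total.

Run:
```python
from h import *
def fm(n=3):
    a=[]
    for _ in range(n): a.append(fb()); robot.wait(.012)
    return np.mean(a,0)
b=np.array([-.115,.25,.17])
x=-.1195
print(fm(4)-b)
while x<-.116:
    x+=.0003; robot.move_linear(bp(x,0,.048),rate=.02); robot.wait(.05); f=fm(4)-b; print(round(x,4),f.round(2),rel()*1e3)
    if f[0]<-14.2: break
robot.wait(.2);print(fm(6)-b,robot.read_time_s())
robot.move_linear(bp(-.135,0,.048),rate=.05)
robot.wait(.1);print('free',fm(5)-b)
robot.move_linear(bp(-.150,0,.048),rate=.15)
robot.move_linear(bp(-.150,0,.20),rate=.2)
robot.move_to(bp(-.06,0,.25),rv(PSI)); robot.wait(.2)
snap('wrist','w7');snap('scene','s7');print(robot.read_time_s())
```

```text
[-10.14688811  -0.36525214   1.74536576]
-0.1192 [-11.18  -0.16   1.49] [-1.23015665e+02  3.14891037e-02  4.80150001e+01]
-0.1189 [-11.94  -0.27   1.77] [-1.22964401e+02  1.54539991e-02  4.80043447e+01]
-0.1186 [-13.07  -0.32   2.08] [-1.22952879e+02  1.98834616e-02  4.80102150e+01]
-0.1183 [-12.79  -0.22   1.93] [-1.22922372e+02  2.47110731e-02  4.80082284e+01]
-0.118 [-13.49  -0.06   2.32] [-1.22903788e+02  8.36128130e-03  4.80242608e+01]
-0.1177 [-14.36  -0.75   2.66] [-1.22905267e+02  2.77431272e-02  4.80052572e+01]
[-14.09027992  -0.27238553   2.66603953] 49.7583
free [ 0.40391682 -0.49181069  0.08894643]
52.35
```

View pics/w7.png

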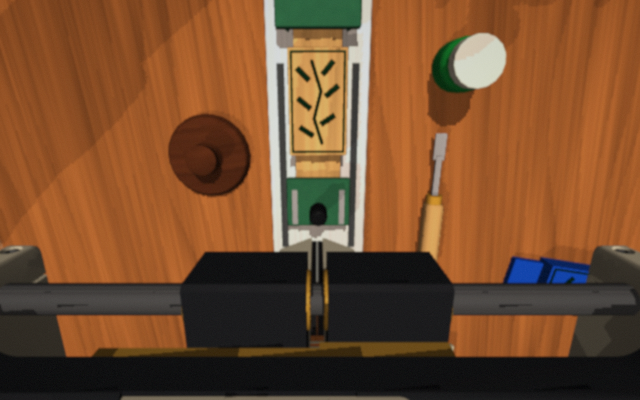

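w7 shows the jaw (u 287–350, v 178–225) closed over the rear tongue and the block straight (u 290–347, v 50–153). The jar, gouge and baren look undisturbed. One numeric check before handing in.

Run:
```python
from h import *
exec(open('m2.py').read().split("im,d,K,T=load('w1')")[0])
im,d,K,T=load('w7'); hsv=cv2.cvtColor(im,cv2.COLOR_RGB2HSV); H,S,V=[hsv[...,i].astype(int) for i in range(3)]
w=(H>10)&(H<25)&(S>60)&(V>110)
c,dd=two(w,range(58,148,4),282,356,.038,'body',K,T); print('y',(c-O)@DY,'dhead',np.arctan2(dd[1],dd[0])-PSI)
A,B=[ray(K,T,318,v,.038)[:2] for v in (50,153)]; print('body x',(A-O)@DX,(B-O)@DX)
print([pt(K,T,u,v,d[v,u])[2].round(4) for u,v in((318,65),(318,140),(295,100),(343,100))])
robot.close_job(); print(robot.read_time_s())
```

```text
body head [1.4792, 1.4918, 1.4855] width 0.0599 centre [0.5282 0.1455]
y -3.750612126411038e-05 dhead -0.0005210638
body x 0.05928162750546274 -0.04148596056869317
[np.float64(0.0388), np.float64(0.0393), np.float64(0.0396), np.float64(0.0406)]
the job is handed in; nothing more can be done
the job is handed in; nothing more can be done
```

The block is mounted in the clamp and the job was handed in at about 52 s. No verdict was reported.

- **Mounting:** I took the larger pale block from the paper stack and laid it face up on the bed. I slid it under the lip until it met the stop, about 18 mm in, and held it there at 3–5 N with the jaw clear. Then I released it and pushed the jaw up from behind its knob. The brake dragged at about 7.6 N and the jaw met the block where expected. I stopped at about 14.1–14.4 N total, so the clamping force was roughly 6.5 N, then backed off and lifted clear.
- **Last checks:**
  - The block was within 0.1 mm and 0.001 rad of the centre line.
  - The block's top read 38.8–40.6 mm by wrist depth, against 38 mm nominal. That fits a block lying flat within the camera's 2 mm error, but cannot confirm the 1.5 mm limit.
  - The jaw had closed on the rear tongue.
  - The baren, jar and gouge looked undisturbed in the picture; I did not measure them.
- **Not verified:** the clamping force left after release is inferred from the push and the brake, not measured.
- **Disagreements:** the top and wrist cameras differed by about 4 mm. I worked from the wrist camera, whose measurements agreed with what I felt at contact. In the first part of the slide the block pressed on the bed with about 7 N and rubbed, so I eased it up.

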